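# Knock a stuck base plate out of its fixture nest

## Robot

A 7-joint arm with a two-finger parallel gripper is mounted at the origin on a cart in front of the work surface, level with it; the furniture and walls round the work are solid. World frame = base frame: x ahead of the robot, y to its left, z up, the work surface at z = 0. Lengths are in m, angles in rad, forces in N, time in s.
With the tool pointing down it reaches from about 0.425 to 0.95 m from the base axis. Payload 16.7 kg.
Tool frame: the origin (TCP) lies on the centre line of the jaws, within the pads' length; the fingertips stand 8 mm ahead of it and the grasp point (between the pads) lies 11 mm behind it (r.finger_overhang is the distance from the TCP to the fingertips, in m); z points along the fingers, y is the line along which they close (so a half turn about z gives the same grasp; the last joint's range is limited). The gripper opens to 94 mm and grips with 3 to 60 N. Pads are 16 mm wide; open, the fingers measure 119 mm over their backs; the gripper's body (75 mm by 177 mm) begins 78 mm behind the grasp point.
Start: joints at [-0.149, 0.426, 0.074, 1.606, -0.034, 1.111, -0.067], TCP at [0.675, -0, 0.213] pointing down, gripper open.
Joint ranges: [-2.85, 2.85], [-0.5, 2.14], [-1.23, 1.37], [0.21, 2.46], [-1.02, 4.16], [0.16, 2.05], [-2.73, 2.73]. Speed limits (rad/s): [1.89, 1.89, 2.39, 2.39, 3.01, 3.01, 3.01].

## Interface

Orientations are given as a unit quaternion [x, y, z, w].
In Python, from workcell import r, viewer gives the robot as it stands.
- The arm moves only by the shell command python3 -m crank 'ROWS'. ROWS is JSON, one flat list of numbers, 7 for each row, row after row: the turn, a rotation vector about the tool's x, y, z in rad, then the shift along the tool's x, y, z in mm, then the closure, from -1 (fully open) to 1 (shut). In form: [ax, ay, az, tx, ty, tz, gripper, ax, ay, az, tx, ty, tz, gripper, ...]. A call has 1 to 10 rows; each row is the pose to reach, as a shift and turn from the pose commanded when the call began, along the tool's axes at that moment; what a row does not reach only later rows make up. A row lasts 1/8 s, in which the tool goes at most 62.5 mm and 10.7 degrees, less where a joint would pass 70% of its speed; a pose out of reach is approached as far as the arm can. A call with a gripper value outside its range is refused whole. The fingers move at their own pace and stop on an object; the grip force is fixed at half the most. Time passes only in rows, so rows that repeat a pose let the fingers close. It gives the time, the measured TCP pose, the force, the opening and the grip force at its end, in the units of the state.
- r.sense(): the state, without advancing time (a new reading comes with each control period).
- viewer.snapshot(name): name is "scene" or "side" or "wrist"; returns the picture (400x640x3 uint8, blue, green, red); there is no depth.
- viewer.camera_params(name): a dict with "fovy" (degrees; the focal length in pixels is half the picture's height over the tangent of half this angle, whatever the lens; pixels are square), "cx", "cy" (the principal point, pixels), "pose" (4x4, takes a point from camera to world coordinates). Camera axes: x right, y down, z forward; pixel columns grow to the right and rows downward; lengths in m; the calibration is good to about 2 mm. A picture is of the moment at which its call begins: read the wrist's pose just before it. camera_params takes no time and is no camera call; for the wrist camera it gives the pose at the moment of the call.
- r.sign_off(): hands the job in; it is judged then, once.
The state is a dict: "clock": time; "q": joint angles; "qvel": joint speeds; "effort": joint torques, N m; "ee_pos": TCP position; "tcp_rot": TCP orientation; "ft_force": force on the tool from outside, world axes, zero at the start; "torque": the same for the moment, N m; "grip_width": finger opening in m; "gripper_force": force on a finger pad.
Only numpy, scipy, OpenCV 4.12 (cv2) and the standard library are available. Lean on these libraries where they do the work, as an engineer would, in place of code of your own. Each camera call takes 0.05 s, during which the arm holds its last target. There are 200 camera calls.

## Task

The black base plate is stuck flush in the nest of the assembly fixture: swing both clamps well clear of it, press the red-knobbed lever fully down so that the knock-out rod lifts the plate out of its pocket, then lay the plate flat in the middle of the blue tray between the two bases that lie there, without dropping it. Then lift the lever back up fully so that the rod is down again, and leave the clamps open. Do not disturb the bottle, the lens tube, the tape or the bases in the tray.

Things in the scene. Friction and masses are not known exactly. Their poses are not given: they have to be found in the camera images.
- fixture: Aluminium assembly fixture, bolted down. Origin: centre of its underside on the bench; x from its front (lever side) to its back, y to its left, z up. Base 150 (x) x 130 (y) x 8 mm; on two cheeks stands the nest block, 110 x 130 mm, z = 52 to 76 (flat top).
- nest (a point): Centre of the floor of the pocket in the block's top: 54 (x) x 75 (y) mm, 9.5 mm deep, floor at z = 66.5 in the fixture. Two spring plungers in its back wall press the plate against the front wall with about 25 N in all, so it sits tight and flush. A 22 mm hole goes through the floor here.
- rod_top (a point): Flat top of the steel knock-out rod (20 mm thick) in that hole: 4 mm below the pocket floor at rest, 12.5 mm above the block's top when the lever is fully down. The plate then rests on it loose and level, 12.5 mm above the block.
- lever (a joint): Hand lever of the knock-out, rad: 0 = knob up, rod down (rest); 0.593 = knob fully down, rod up 26 mm (end stop). Pivot axis along the fixture's y at x = -45, z = 35 mm. Stiff, stays where it is left: a few N at the knob to move it, up to 20 N while the plate breaks loose.
- lever_knob (a point): Centre of the red ball knob, 28 mm across, at the lever's end, 80 mm from the pivot axis. In the fixture at x = -114, z = 75 mm when up and x = -125, z = 29 mm when fully down (y = 0). A bar 14 mm wide runs from it back to the pivot.
- clamp_left (a joint): Swing clamp over the plate's left (+y) end, rad: 0 = bar straight over the plate, at its stop; swings level, post towards the fixture's back, counter-clockwise from above, to 1.75 (end stop). Clear of the plate from 1.38 on. Stays where left (2 N at the post). Pivot at x = 0, y = +52 mm. Bar 14 mm wide, 39 mm pivot to tip, z = 77 to 85 mm in the fixture.
- clamp_left_post (a point): Middle of the upright black post on the left clamp's bar, 11 mm thick, from z = 85 to 119 mm in the fixture (this point at z = 102), 28 mm from the pivot axis.
- clamp_right (a joint): The same over the right (-y) end; swings clockwise from above, post towards the fixture's back, to 1.75. Clear from 1.38 on. Pivot at x = 0, y = -52 mm in the fixture.
- clamp_right_post (a point): Middle of the right clamp's black post, built as the left one.
- base_plate: Black machined base plate, 52 (x) x 73 (y) x 9 mm, 85 g. Origin: centre of its underside; z up through its thickness. It starts in the fixture's pocket, its axes along the fixture's.
- tray: Blue parts tray, fixed, 240 (x) x 135 (y) x 22 mm, inside 232 x 127 mm. Origin: centre of its underside; inner floor at z = 4 mm; the rim overhangs 6 mm outwards.
- slotted_base_long: Black mounting base 25 x 76 (y) x 10 mm that lies flat in one end of the tray. Origin: centre of its underside.
- slotted_base_square: Black mounting base 50 x 50 x 10 mm that lies flat in the other end of the tray. Origin: centre of its underside.
- dropper_bottle: White dropper bottle with a red cap, 40 mm across, 116 mm tall, that stands just behind the fixture. Origin: centre of its underside.
- lens_tube: Black lens tube, 30 mm across, 40 mm tall, standing at the front of the fixture, left of the lever. Origin: centre of its underside.
- tape_roll: Roll of yellow tape lying behind the tray, 72 mm across, 19 mm tall. Origin: centre of its underside.

How it is judged:
On the way, in this order (a step that is already met when the one before it is completed fails the run):
1. Both swing clamps are turned clear of the plate (1.38 rad or more) (value of joint each of clamp_left, clamp_right above 1.38 rad), for 0.1 s.
2. The lever is fully down (over 0.5 rad) and the plate stands on the raised rod, level, at least 6 mm clear above the nest block, with no finger on it (value of joint lever above 0.5 rad and z of base_plate in the frame of fixture above 0.082 m and horizontal distance between base_plate and fixture below 0.012 m and angle between base_plate's own z axis and vertical below 0.12 rad and contact force between the fingers and base_plate below 0.1 N), for 0.2 s.
3. The plate lies flat on the tray's floor, released (x of base_plate in the frame of tray between -0.085 and 0.085 m and y of base_plate in the frame of tray between -0.04 and 0.04 m and z of base_plate in the frame of tray below 0.009 m and angle between base_plate's own z axis and vertical below 0.08 rad and contact force between the fingers and base_plate below 0.1 N), for 0.2 s.
At the end, for the whole second after the job is handed in: The plate lies flat (under 0.08 rad), at rest and released, on the tray floor (underside under 9 mm above the tray's origin; centre within 85 mm along x and 40 mm along y of the tray's origin); lever up (under 0.09 rad, rod below the floor); both clamps open (over 1.38 rad); fingers off the lever (all of step 1 and all of step 3 and value of joint lever below 0.09 rad and linear speed of base_plate below 0.02 m/s and contact force between the fingers and lever below 0.1 N); the robot touches nothing.
It fails at once if the bottle, the lens tube or the tape is pushed more than 25 mm or tipped over (distance of any of dropper_bottle, lens_tube, tape_roll from where it was at the start of the episode above 0.025 m or angle between any of dropper_bottle, lens_tube, tape_roll's own z axis and vertical above 0.5 rad).
It fails at once if a base in the tray is pushed more than 20 mm (distance of any of slotted_base_long, slotted_base_square from where it was at the start of the episode above 0.02 m).
It fails at once if the plate is let go more than 25 mm above the tray's floor, away from the fixture (contact force between the fingers and base_plate below 0.02 N and z of base_plate in the frame of tray above 0.03 m and horizontal distance between base_plate and fixture above 0.07 m).
It also fails if it takes over 69 s, if anything falls off the work surface, if the arm or the gripper's body presses on something with over 40 N, if the wrist force passes 120 N, or if a joint passes its speed limit or range.

## Working session

There is one attempt and no reset: what is moved stays moved. The work goes in short steps, Python scripts to look and compute and a shell command to move; the robot and the scene stay as the last step left them, time stands still between calls to the robot, and variables do not carry over. Pictures are saved under pics/ and viewed, at most 10 in all, crops included, and the job is handed in when it is done.

```bash
mkdir -p pics; ls; python3 - <<'E'
from workcell import r, viewer
import cv2,numpy as np
s=r.sense();print(s)
for n in("scene","side","wrist"):
    p=viewer.camera_params(n);print(n,p)
    im=viewer.snapshot(n);cv2.imwrite(f"pics/{n}0.png",im)
E
```

```text
pics
{'clock': 0.0, 'q': array([-0.14950113,  0.42671814,  0.07387649,  1.60660786, -0.03408731,
        1.11082084, -0.06710992]), 'qvel': array([ 0.00117399,  0.00199174, -0.00027221, -0.00173775, -0.00072097,
       -0.00096717, -0.00098365]), 'effort': array([-4.09355038e-03, -9.35844111e+01,  3.66462663e+00, -4.54201269e+01,
       -4.89189907e-02,  2.02478352e-02, -6.48899413e-05]), 'ee_pos': array([ 6.74563300e-01, -5.08387343e-05,  2.12785264e-01]), 'tcp_rot': array([ 7.07127189e-01,  7.07086076e-01, -4.96893748e-04, -4.14580080e-04]), 'ft_force': array([-1.03563813, -0.16676028, -0.09879178]), 'torque': array([ 0.01582204, -0.02809249,  0.0488112 ]), 'gripper_force': 0.0, 'grip_width': 0.09381179080061441}
scene {'fovy': 55.19369989665913, 'cx': 330.20957646227436, 'cy': 199.4974998790093, 'pose': array([[-0.51131984, -0.31114352,  0.80108784, -0.11208836],
       [-0.85908876,  0.20975839, -0.46687035,  0.61046915],
       [-0.02277122, -0.92692563, -0.37455352,  0.43159319],
       [ 0.        ,  0.        ,  0.        ,  1.        ]])}
side {'fovy': 57.598853247137775, 'cx': 320.5773408717724, 'cy': 206.9929101178934, 'pose': array([[ 0.99174599, -0.08889878,  0.09239536,  0.50119472],
       [-0.12715834, -0.58947297,  0.79771697, -0.47522075],
       [-0.0164515 , -0.80288145, -0.59591168,  0.58503977],
       [ 0.        ,  0.        ,  0.        ,  1.        ]])}
wrist {'fovy': 63.599950493684595, 'cx': 321.69013464732444, 'cy': 197.59290734394708, 'pose': array([[ 9.99998367e-01,  3.51335852e-04, -1.77270654e-03,
         6.75493051e-01],
       [-1.34899853e-04, -9.63671607e-01, -2.67089903e-01,
         7.76461364e-02],
       [-1.80214522e-03,  2.67089706e-01, -9.63669986e-01,
         3.83706300e-01],
       [ 0.00000000e+00,  0.00000000e+00,  0.00000000e+00,
         1.00000000e+00]])}
```

View pics/scene0.png

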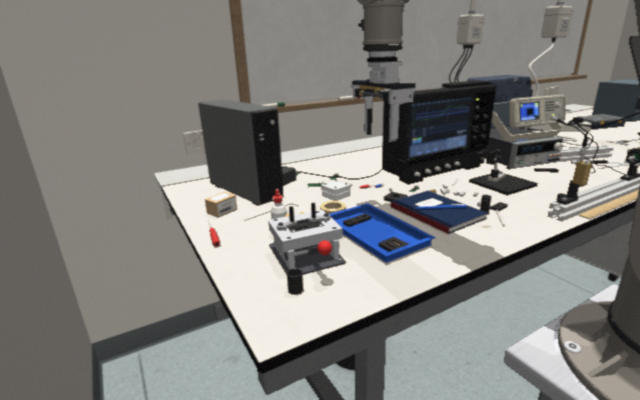

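View pics/side0.png

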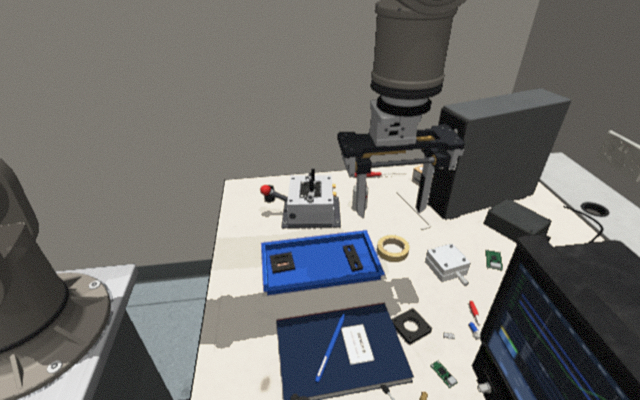

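View pics/wrist0.png

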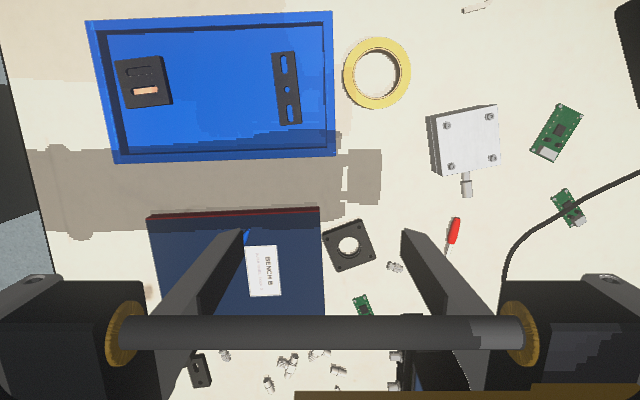

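```bash
cat > h.py <<'E'
import numpy as np,cv2
from workcell import r,viewer
def pix2w(p,uv,z):
    f=200/np.tan(np.radians(p["fovy"])/2);T=p["pose"]
    d=T[:3,:3]@np.array([(uv[0]-p["cx"])/f,(uv[1]-p["cy"])/f,1]);o=T[:3,3]
    return o+d*(z-o[2])/d[2]
def w2pix(p,X):
    f=200/np.tan(np.radians(p["fovy"])/2);T=p["pose"]
    c=T[:3,:3].T@(np.asarray(X)-T[:3,3]);return np.array([f*c[0]/c[2]+p["cx"],f*c[1]/c[2]+p["cy"]])
E
python3 - <<'E'
from h import *
p=viewer.camera_params("wrist")
for uv in [(87,21),(332,11),(335,155),(117,163)]: print("rim",pix2w(p,uv,.022))
for uv in [(144,81),(287,88)]: print("base",pix2w(p,uv,.014))
print("tape",pix2w(p,(377,73),.019))
s=viewer.camera_params("side")
print("fix top",pix2w(s,(310,190),.076),"knob",pix2w(s,(266,190),.075))
c=viewer.camera_params("scene")
print("knob",pix2w(c,(325,247),.075),"lens",pix2w(c,(295,275),.04),"bottle cap",pix2w(c,(278,196),.11))
E
```

```text
rim [0.43751497 0.16268673 0.022     ]
rim [0.68528434 0.17159477 0.022     ]
rim [0.68986661 0.02700357 0.022     ]
rim [0.44331614 0.01791967 0.022     ]
base [0.48261739 0.10603555 0.014     ]
base [0.63719626 0.09881502 0.014     ]
tape [0.73354752 0.11358316 0.019     ]
fix top [0.56297455 0.28108512 0.076     ] knob [0.45327605 0.29939212 0.075     ]
knob [0.44862545 0.29774053 0.075     ] lens [0.44264589 0.36620602 0.04      ] bottle cap [0.66201053 0.29898679 0.11      ]
```

```bash
python3 -m crank '[0,0,0,60,-30,0,-1, 0,0,0,120,-60,0,-1, 0,0,0,180,-90,0,-1, 0,0,0,220,-110,0,-1, 0,0,0,220,-110,0,-1, 0,0,0,220,-110,0,-1]'
python3 - <<'E'
from h import *
p=viewer.camera_params("wrist");im=viewer.snapshot("wrist");np.save("w1.npy",p);print(r.sense()["ee_pos"],r.sense()["clock"])
cv2.imwrite("pics/w1.png",im)
cv2.imwrite("pics/w1c.png",cv2.resize(im[0:260,150:470],None,fx=2.3,fy=2.3,interpolation=cv2.INTER_CUBIC))
E
```

```text
clock: 0.9
ee_pos: [0.5651, 0.2196, 0.2134]
tcp_rot: [0.707, 0.707, -0.0, 0.0]
ft_force: [0.1, -1.3, 0.6]
grip_width: 0.0941
gripper_force: 0.0
[0.56542143 0.21886833 0.21333728] 0.95
```

View pics/w1c.png

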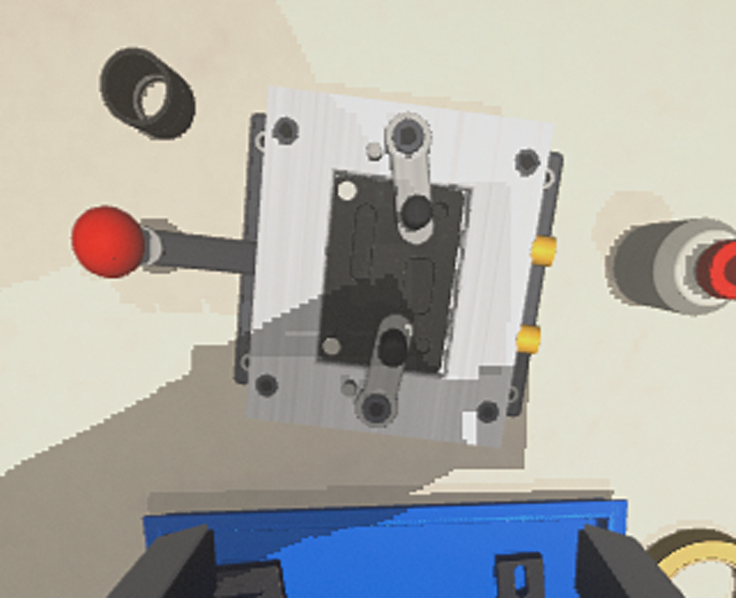

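```bash
python3 - <<'E'
from h import *
p=np.load("w1.npy",allow_pickle=True).item()
g=lambda u,v,z:pix2w(p,(150+u/2.3,v/2.3),z)
C=[g(*c,.076) for c in [(268,87),(552,124),(502,447),(246,417)]]
print(C, "sides",[np.linalg.norm(C[i]-C[i-1]) for i in range(4)])
c0=np.mean(C,0);print("centre",c0)
P=[g(408,135,.087),g(376,409,.087)];print("pivots",P,np.mean(P,0),np.linalg.norm(P[0]-P[1]))
d=P[0]-P[1];print("yaw",np.arctan2(-d[0],d[1]), [np.arctan2((C[1]-C[0])[1],(C[1]-C[0])[0]),np.arctan2((C[2]-C[3])[1],(C[2]-C[3])[0])],[np.arctan2(-(C[i]-C[j])[0],(C[i]-C[j])[1]) for i,j in((0,3),(1,2))])
L=[g(334,170,.076),g(472,187,.076),g(443,376,.076),g(317,361,.076)];print("plate c",np.mean(L,0))
print("posts",g(417,212,.119),g(394,347,.119))
print("knob",g(108,242,.075),"lens top",g(133,78,.04),"bottle",g(735,270,.116),g(690,268,.08))
E
```

```text
[array([0.51742044, 0.35635153, 0.076     ]), array([0.62579435, 0.34339003, 0.076     ]), array([0.61157126, 0.21514689, 0.076     ]), array([0.5022142 , 0.22832163, 0.076     ])] sides [np.float64(0.1289297630794279), np.float64(0.1091462520428525), np.float64(0.1290294510966024), np.float64(0.11014781393293302)]
centre [0.56425006 0.28580252 0.076     ]
pivots [array([0.57039832, 0.33797696, 0.087     ]), array([0.55781285, 0.23414349, 0.087     ])] [0.56410558 0.28606023 0.087     ] 0.10459342167598884
yaw -0.12061981040815803 [np.float64(-0.11903435085619399), np.float64(-0.11989667721999528)] [np.float64(-0.11821723107444644), np.float64(-0.11045580114004726)]
plate c [0.56407174 0.28638666 0.076     ]
posts [0.57307555 0.30932328 0.119     ] [0.56524036 0.26351234 0.119     ]
knob [0.45053948 0.29986981 0.075     ] lens top [0.4549356  0.36671688 0.04      ] bottle [0.68487668 0.29009891 0.116     ] [0.68288208 0.28989834 0.08      ]
```

```bash
python3 -m crank '[0,0,-0.17,30,-10,0,0.23, 0,0,-0.34,69,-26,0,0.23, 0,0,-0.51,69,-26,0,0.23, 0,0,-0.68,69,-26,0,0.23, 0,0,-0.85,69,-26,0,0.23, 0,0,-1.02,69,-26,0,0.23, 0,0,-1.19,69,-26,0,0.23, 0,0,-1.36,69,-26,0,0.23, 0,0,-1.453,69,-26,0,0.23, 0,0,-1.453,69,-26,0,0.23]'
cat > f.py <<'E'
from h import *
from scipy.spatial.transform import Rotation as R
F0=np.array([.5642,.2860]);FY=-.118
def st():
    s=r.sense();d=s["ee_pos"][:2]-F0;c,n=np.cos(FY),np.sin(FY)
    M=R.from_quat(s["tcp_rot"]).as_matrix()
    print("t",round(s["clock"],2),"fixture xy mm",np.round([1e3*(c*d[0]+n*d[1]),1e3*(-n*d[0]+c*d[1])],1),"z",round(s["ee_pos"][2]*1e3,1),"toolx yaw",np.arctan2(M[1,0],M[0,0]),"zaxis",M[:,2].round(3),"w",s["grip_width"].round(4),"F",s["ft_force"].round(1),"q",s["q"].round(2))
if __name__=="__main__": st()
E
python3 f.py
```

```text
clock: 2.2
ee_pos: [0.5398, 0.2875, 0.2133]
tcp_rot: [0.06, 0.998, -0.0, -0.0]
ft_force: [-0.3, -0.6, 0.0]
grip_width: 0.0361
gripper_force: 0.0Traceback (most recent call last):
  File "f.py", line 8, in <module>
    if __name__=="__main__": st()
                             ~~^^
  File "f.py", line 7, in st
    print("t",round(s["clock"],2),"fixture xy mm",np.round([1e3*(c*d[0]+n*d[1]),1e3*(-n*d[0]+c*d[1])],1),"z",round(s["ee_pos"][2]*1e3,1),"toolx yaw",np.arctan2(M[1,0],M[0,0]),"zaxis",M[:,2].round(3),"w",s["grip_width"].round(4),"F",s["ft_force"].round(1),"q",s["q"].round(2))
                                                                                                                                                                                                           ^^^^^^^^^^^^^^^^^^^^^
AttributeError: 'float' object has no attribute 'round'
```

```bash
sed -i 's/s\["grip_width"\].round(4)/round(s["grip_width"],4)/' f.py; python3 -m crank '[0,0,0,0,1,50,0.23, 0,0,0,0,1,90,0.23, 0,0,0,0,1,113,0.23, 0,0,0,0,1,113,0.23, 0,0,0,-10,1,113,0.23, 0,0,0,-18,1,113,0.23, 0,0,0,-26,1,113,0.23, 0,0,0,-34,1,113,0.23, 0,0,0,-42,1,113,0.23, 0,0,0,-42,1,113,0.23]'; python3 f.py
```

```text
clock: 3.45
ee_pos: [0.5821, 0.2849, 0.1009]
tcp_rot: [0.059, 0.998, 0.0, 0.001]
ft_force: [0.8, 0.5, 0.9]
grip_width: 0.0361
gripper_force: 0.4
t 3.45 fixture xy mm [17.9  1.1] z 100.9 toolx yaw 3.0227864006250793 zaxis [ 0.001  0.001 -1.   ] w 0.0361 F [0.8 0.5 0.9] q [-0.35  0.51 -0.27  1.75  0.17  0.9   0.76]
```

```bash
python3 -m crank '[0,0,0,-6,-1,0,0.23, 0,0,0,-6,-1,0,0.1, 0,0,0,-6,-1,0,-0.1, 0,0,0,-6,-1,0,-0.25, 0,0,0,-6,-1,0,-0.4, 0,0,0,-6,-1,0,-0.5, 0,0,0,-6,-1,0,-0.6, 0,0,0,-6,-1,0,-0.6, 0,0,0,-6,-1,0,-0.6]'; python3 f.py
```

```text
clock: 4.58
ee_pos: [0.5865, 0.2834, 0.1004]
tcp_rot: [0.059, 0.998, -0.0, -0.0]
ft_force: [2.0, -0.6, 0.6]
grip_width: 0.0756
gripper_force: 1.9
t 4.58 fixture xy mm [22.5  0. ] z 100.4 toolx yaw 3.023798327740151 zaxis [-0.  0. -1.] w 0.0756 F [ 2.  -0.6  0.6] q [-0.35  0.51 -0.27  1.74  0.17  0.91  0.77]
```

```bash
python3 -m crank '[0,0,0,0,0,0,-0.4, 0,0,0,0,0,-50,-0.4, 0,0,0,0,0,-100,-0.2, 0,0,0,40,0,-100,0.3, 0,0,0,80,0,-100,1, 0,0,0,80,0,-100,1, 0,0,0,80,0,-100,1, 0,0,0,80,0,-100,1]'; python3 f.py; python3 - <<'E'
from h import *
p=viewer.camera_params("wrist");im=viewer.snapshot("wrist");np.save("w2.npy",p)
cv2.imwrite("pics/w2c.png",cv2.resize(im,None,fx=1.25,fy=1.25,interpolation=cv2.INTER_CUBIC))
E
```

```text
clock: 5.58
ee_pos: [0.5079, 0.2925, 0.2002]
tcp_rot: [0.059, 0.998, -0.0, -0.0]
ft_force: [0.6, 0.0, 0.0]
grip_width: 0.0098
gripper_force: 0.0
t 5.58 fixture xy mm [-56.7  -0.2] z 200.2 toolx yaw 3.022915359535589 zaxis [-0. -0. -1.] w 0.0098 F [0.6 0.  0. ] q [-0.38  0.31 -0.31  1.81  0.11  1.04  0.72]
```

View pics/w2c.png

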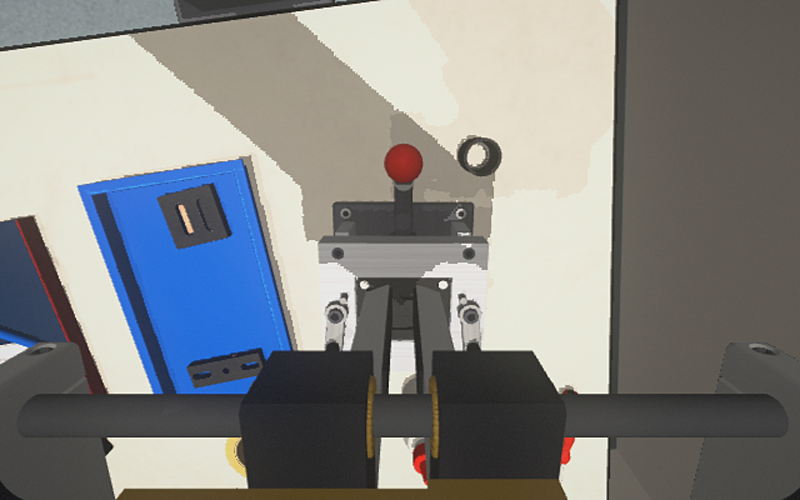

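```bash
python3 -m crank '[0,0,0,40,0,0,1, 0,0,0,58,0,40,1, 0,0,0,58,0,80,1, 0,0,0,58,0,95,1, 0,0,0,58,0,103,1, 0,0,0,60,0,109,1, 0,0,0,62,0,115,1, 0,0,0,65,0,121,1, 0,0,0,66,0,127,1]'; python3 f.py
```

```text
clock: 6.75
ee_pos: [0.442, 0.3013, 0.0746]
tcp_rot: [0.059, 0.998, 0.001, 0.0]
ft_force: [-3.9, 1.0, 5.8]
grip_width: 0.0002
gripper_force: 2.9
t 6.75 fixture xy mm [-123.2    0.8] z 74.6 toolx yaw 3.0237190428874423 zaxis [ 0.001  0.001 -1.   ] w 0.0002 F [-3.9  1.   5.8] q [-0.45  0.39 -0.32  2.02  0.18  0.75  0.57]
```

```bash
python3 -m crank '[0,0,0,1,0,6,1, 0,0,0,2,0,12,1, 0,0,0,2,0,18,1, 0,0,0,2,0,22,1, 0,0,0,2,0,25,1, 0,0,0,2,0,25,1]'; python3 f.py
```

```text
clock: 7.5
ee_pos: [0.4402, 0.3013, 0.0503]
tcp_rot: [0.059, 0.998, 0.0, 0.001]
ft_force: [-12.0, -5.4, 39.9]
grip_width: 0.0004
gripper_force: 20.1
t 7.5 fixture xy mm [-124.9    0.6] z 50.3 toolx yaw 3.0236201365144955 zaxis [ 0.001  0.001 -1.   ] w 0.0004 F [-12.   -5.4  39.9] q [-0.47  0.43 -0.31  2.04  0.2   0.7   0.55]
```

```bash
python3 -m crank '[0,0,0,0,0,-50,1, 0,0,0,0,0,-100,1, 0,0,0.17,-30,0,-150,0.5, 0,0,0.35,-80,-30,-150,0, 0,0,0.53,-125,-65,-150,-1, 0,0,0.71,-125,-65,-150,-1, 0,0,0.89,-125,-65,-150,-1, 0,0,1.07,-125,-65,-150,-1, 0,0,1.25,-125,-65,-150,-1, 0,0,1.43,-125,-65,-150,-1]'; python3 -m crank '[0,0,0.14,0,0,0,-1, 0,0,0.14,0,0,0,-1]';python3 f.py; python3 - <<'E'
from h import *
p=viewer.camera_params("wrist");im=viewer.snapshot("wrist");np.save("w3.npy",p)
s=viewer.snapshot("side")[150:250,230:390]
a=cv2.resize(im[0:240,140:480],None,fx=2,fy=2,interpolation=cv2.INTER_CUBIC)
b=cv2.resize(s,(0,0),fx=1.1,fy=1.1)
a[370:480,0:176]=b
cv2.imwrite("pics/w3c.png",a)
E
```

```text
clock: 8.75
ee_pos: [0.5565, 0.2211, 0.1984]
tcp_rot: [0.701, 0.713, -0.0, 0.0]
ft_force: [-0.4, 0.8, 0.2]
grip_width: 0.0768
gripper_force: 0.0
clock: 9.0
ee_pos: [0.5564, 0.2213, 0.1984]
tcp_rot: [0.747, 0.665, -0.0, 0.0]
ft_force: [-0.1, -0.0, -0.0]
grip_width: 0.0931
gripper_force: 0.0
t 9.0 fixture xy mm [ -0.1 -65.2] z 198.4 toolx yaw 1.4542078255372854 zaxis [ 0. -0. -1.] w 0.0931 F [-0.1 -0.  -0. ] q [-0.48  0.32 -0.01  1.8   0.    1.03 -0.61]
```

View pics/w3c.png

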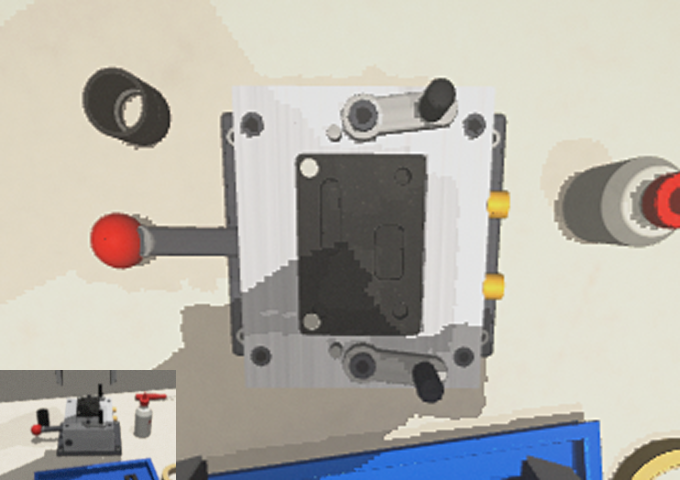

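```bash
python3 - <<'E'
from h import *
p=np.load("w3.npy",allow_pickle=True).item()
L=[pix2w(p,(140+u/2,v/2),.0975) for u,v in [(297,154),(427,155),(422,335),(296,333)]]
c=np.mean(L,0)[:2];d=c-[.5642,.286];y=-.118;co,s=np.cos(y),np.sin(y)
print(c,"fix",co*d[0]+s*d[1],-s*d[0]+co*d[1],[np.linalg.norm(L[i]-L[i-1]) for i in range(4)])
e=L[1]-L[0];f=L[1]-L[2];print(np.arctan2(e[1],e[0]),np.arctan2(-f[0],f[1]))
E
```

```text
[0.56330101 0.28630442] fix -0.0009285762028897653 0.0001964670997116897 [np.float64(0.07169266496775895), np.float64(0.05149382063809347), np.float64(0.07213737016100685), np.float64(0.05366893917029237)]
-0.12385907861404613 -0.11975691234299411
```

```bash
python3 -m crank '[0,0,0,40,-1,0,-1, 0,0,0,65,-1,0,-1, 0,0,0,65,-1,50,-1, 0,0,0,65,-1,90,-1, 0,0,0,65,-1,109,-1, 0,0,0,65,-1,109,-1, 0,0,0,65,-1,109,0, 0,0,0,65,-1,109,0.2, 0,0,0,65,-1,109,0.2, 0,0,0,65,-1,109,0.2]'; python3 f.py
```

```text
clock: 10.35
ee_pos: [0.563, 0.2863, 0.0899]
tcp_rot: [0.747, 0.665, 0.0, 0.0]
ft_force: [0.5, -0.4, -0.5]
grip_width: 0.0575
gripper_force: 0.0
t 10.35 fixture xy mm [-1.3  0.1] z 89.9 toolx yaw 1.4537265301654712 zaxis [ 0.001  0.    -1.   ] w 0.0575 F [ 0.5 -0.4 -0.5] q [-0.55  0.49 -0.03  1.81  0.02  0.85 -0.7 ]
```

```bash
python3 -m crank '[0,0,0,0,0,0,1, 0,0,0,0,0,0,1, 0,0,0,0,0,0,1, 0,0,0,0,0,0,1, 0,0,0,0,0,-20,1, 0,0,0,0,0,-60,1, 0,0,0,0,0,-90,1, 0,0,0,0,0,-90,1]'; python3 f.py
```

```text
clock: 11.35
ee_pos: [0.564, 0.2868, 0.1829]
tcp_rot: [0.747, 0.664, 0.002, 0.0]
ft_force: [0.9, 0.3, -1.4]
grip_width: 0.0514
gripper_force: 30.0
t 11.35 fixture xy mm [-0.3  0.8] z 182.9 toolx yaw 1.4535784326676207 zaxis [ 0.004  0.002 -1.   ] w 0.0514 F [ 0.9  0.3 -1.4] q [-0.55  0.38 -0.03  1.74  0.01  1.02 -0.7 ]
```

```bash
python3 -m crank '[0,0,0,0,0,50,1, 0,0,0,0,0,80,1, 0,0,0,0,0,90,1, 0,0,0,0,0,90,1, 0,0,0,0,0,90,-0.2, 0,0,0,0,0,90,-0.2, 0,0,0,0,0,90,-0.2, 0,0,0,0,0,86,-0.2, 0,0,0,0,0,82,-0.2, 0,0,0,0,0,82,-0.2]'; python3 f.py; python3 -m crank '[0,0,0,0,0,0,1, 0,0,0,0,0,0,1, 0,0,0,0,0,0,1, 0,0,0,0,0,0,1, 0,0,0,0,0,-10,1, 0,0,0,0,0,-10,1]'; python3 f.py
```

```text
clock: 12.6
ee_pos: [0.563, 0.2863, 0.098]
tcp_rot: [0.747, 0.665, 0.0, 0.0]
ft_force: [-0.0, -0.2, 0.3]
grip_width: 0.0567
gripper_force: 0.0
t 12.6 fixture xy mm [-1.2  0.2] z 98.0 toolx yaw 1.4537232366633681 zaxis [ 0.001  0.    -1.   ] w 0.0567 F [-0.  -0.2  0.3] q [-0.55  0.48 -0.03  1.8   0.02  0.86 -0.7 ]
clock: 13.35
ee_pos: [0.5631, 0.2864, 0.1083]
tcp_rot: [0.747, 0.665, 0.001, 0.0]
ft_force: [-0.7, -0.7, -1.6]
grip_width: 0.0517
gripper_force: 30.0
t 13.35 fixture xy mm [-1.1  0.2] z 108.3 toolx yaw 1.4537348427028158 zaxis [ 0.001  0.001 -1.   ] w 0.0517 F [-0.7 -0.7 -1.6] q [-0.55  0.46 -0.03  1.8   0.02  0.88 -0.7 ]
```

```bash
python3 -m crank '[0,0,0,0,0,-30,1, 0,0,0,0,0,-57,1, 0,0,-0.05,-40,8,-57,1, 0,0,-0.1,-90,14,-57,1, 0,0,-0.154,-140,20,-57,1, 0,0,-0.154,-190,26,-57,1, 0,0,-0.154,-190,26,-57,1, 0,0,-0.154,-190,26,-20,1, 0,0,-0.154,-190,26,20,1, 0,0,-0.154,-190,26,40,1]'; python3 -m crank '[0,0,0,0,0,0,1]'; python3 f.py;  python3 - <<'E'
from h import *
im=viewer.snapshot("wrist")
s=viewer.snapshot("side")[210:310,240:400]
cv2.imwrite("pics/w4.png",np.hstack([cv2.resize(im[120:400,160:480],(456,400)),cv2.resize(s,(340,400))]))
E
```

```text
clock: 14.6
ee_pos: [0.5653, 0.0952, 0.0655]
tcp_rot: [0.694, 0.72, -0.001, -0.001]
ft_force: [0.3, 0.5, -1.3]
grip_width: 0.0514
gripper_force: 30.0
clock: 14.72
ee_pos: [0.5654, 0.0951, 0.0662]
tcp_rot: [0.694, 0.72, -0.001, -0.001]
ft_force: [-0.2, -0.3, -1.2]
grip_width: 0.0515
gripper_force: 30.0
t 14.72 fixture xy mm [  23.6 -189.5] z 66.2 toolx yaw 1.6085808961418084 zaxis [-0.003 -0.    -1.   ] w 0.0515 F [-0.2 -0.3 -1.2] q [-0.27  0.44 -0.01  1.96  0.    0.75 -0.24]
```

View pics/w4.png

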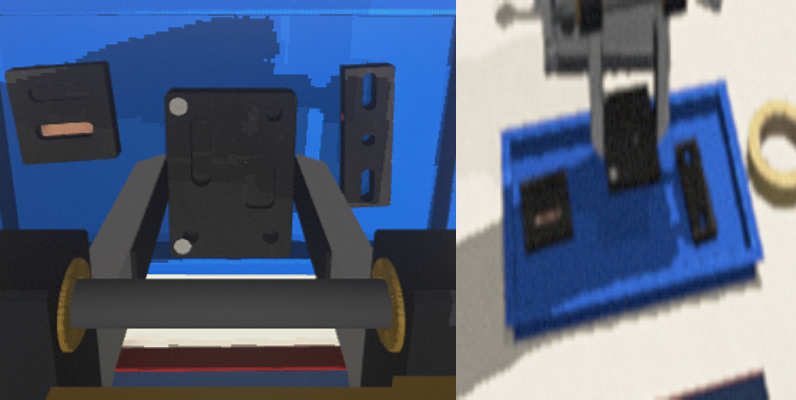

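```bash
python3 -m crank '[0,0,0,0,0,20,1, 0,0,0,0,0,38,1, 0,0,0,0,0,47,1, 0,0,0,0,0,51,1, 0,0,0,0,0,51,1]'; python3 f.py
```

```text
clock: 15.45
ee_pos: [0.5665, 0.0945, 0.0166]
tcp_rot: [0.694, 0.72, 0.0, -0.0]
ft_force: [0.6, 1.0, -0.3]
grip_width: 0.0512
gripper_force: 30.0
t 15.45 fixture xy mm [  24.8 -189.9] z 16.6 toolx yaw 1.6077536621395174 zaxis [-0.  0. -1.] w 0.0512 F [ 0.6  1.  -0.3] q [-0.27  0.51 -0.01  1.98  0.01  0.65 -0.24]
```

```bash
python3 -m crank '[0,0,0,0,0,1.5,1, 0,0,0,0,0,2.5,1, 0,0,0,0,0,2.5,1]'; python3 f.py
```

```text
clock: 15.82
ee_pos: [0.5668, 0.0945, 0.0154]
tcp_rot: [0.694, 0.72, 0.0, 0.0]
ft_force: [-6.0, -1.0, 19.6]
grip_width: 0.0515
gripper_force: 30.0
t 15.82 fixture xy mm [  25.1 -189.8] z 15.4 toolx yaw 1.6075570456434223 zaxis [ 0.001  0.    -1.   ] w 0.0515 F [-6.  -1.  19.6] q [-0.27  0.52 -0.01  1.98  0.01  0.65 -0.25]
```

```bash
python3 -m crank '[0,0,0,0,0,-1,0.3, 0,0,0,0,0,-1,-0.36, 0,0,0,0,0,-1,-0.36, 0,0,0,0,0,-1,-0.36, 0,0,0,0,0,-1,-0.36, 0,0,0,0,0,-30,-0.36, 0,0,0,0,0,-80,-0.36, 0,0,0,0,0,-130,-0.36, 0,0,0,0,0,-185,-0.36, 0,0,0,0,0,-185,-0.36]'; python3 f.py;python3 - <<'E'
from h import *
im=viewer.snapshot("wrist")
s=viewer.snapshot("side")[150:310,240:400]
cv2.imwrite("pics/w5.png",np.hstack([cv2.resize(im[0:300,160:480],(426,400)),cv2.resize(s,(370,400))]))
E
```

```text
clock: 17.08
ee_pos: [0.5685, 0.0949, 0.2032]
tcp_rot: [0.694, 0.72, 0.003, 0.002]
ft_force: [0.1, -0.0, -0.5]
grip_width: 0.0636
gripper_force: 0.0
t 17.07 fixture xy mm [  26.7 -189.3] z 203.2 toolx yaw 1.607556858111398 zaxis [ 0.007  0.002 -1.   ] w 0.0636 F [ 0.1 -0.  -0.5] q [-0.28  0.27  0.    1.85 -0.    1.02 -0.24]
```

View pics/w5.png

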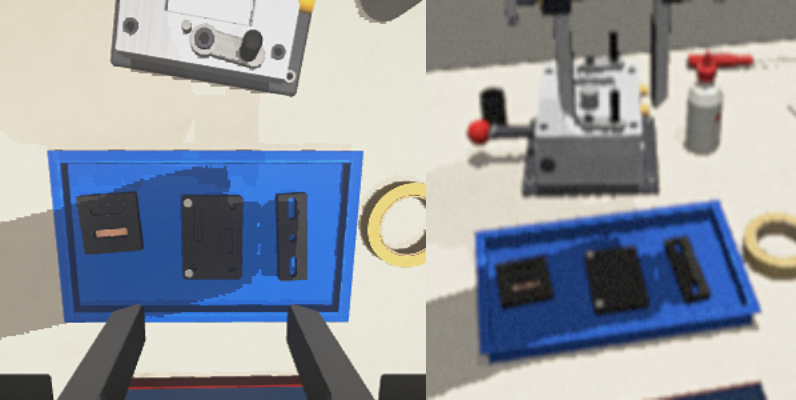

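```bash
python3 -m crank '[0,0,-0.16,40,-20,0,0, 0,0,-0.32,85,-45,0,0.05, 0,0,-0.48,130,-70,0,0.05, 0,0,-0.64,175,-95,0,0.05, 0,0,-0.8,210,-119,0,0.05, 0,0,-0.96,210,-119,0,0.05, 0,0,-1.12,210,-119,0,0.05, 0,0,-1.28,210,-119,0,0.05, 0,0,-1.415,210,-119,0,0.05, 0,0,-1.415,210,-119,0,0.05]'; python3 f.py
```

```text
clock: 18.42
ee_pos: [0.4392, 0.2994, 0.1976]
tcp_rot: [0.06, 0.998, -0.001, -0.001]
ft_force: [0.3, -0.5, -0.3]
grip_width: 0.0446
gripper_force: 0.0
t 18.43 fixture xy mm [-125.7   -1.4] z 197.6 toolx yaw 3.022024795556911 zaxis [-0.002 -0.001 -1.   ] w 0.0446 F [ 0.3 -0.5 -0.3] q [-0.43  0.23 -0.34  1.92  0.09  1.    0.65]
```

```bash
python3 -m crank '[0,0,0,0,1,50,0.05, 0,0,0,0,1,100,0.05, 0,0,0,0,1,140,0.05, 0,0,0,0,1,170,0.05, 0,0,0,0,1,178,0.05, 0,0,0,0,1,178,0.05, 0,0,0,0,1,178,1, 0,0,0,0,1,178,1, 0,0,0,0,1,178,1, 0,0,0,0,1,178,1]'; python3 f.py
```

```text
clock: 19.68
ee_pos: [0.4404, 0.3013, 0.0216]
tcp_rot: [0.059, 0.998, 0.0, 0.001]
ft_force: [2.1, 1.4, 3.4]
grip_width: 0.0264
gripper_force: 30.0
t 19.68 fixture xy mm [-124.8    0.6] z 21.6 toolx yaw 3.0226003567348796 zaxis [ 0.001  0.001 -1.   ] w 0.0264 F [2.1 1.4 3.4] q [-0.48  0.47 -0.29  2.06  0.22  0.64  0.53]
```

```bash
python3 -m crank '[0,0,0,0,0,-5,1, 0,0,0,0,0,-10,1, 0,0,0,-1,0,-20,1, 0,0,0,-3.5,0,-29,1, 0,0,0,-7,0,-38,1, 0,0,0,-9,0,-43,1, 0,0,0,-11,0,-46.5,1, 0,0,0,-12,0,-49,1, 0,0,0,-12,0,-49,1]'; python3 f.py
```

```text
clock: 20.8
ee_pos: [0.4505, 0.2999, 0.069]
tcp_rot: [0.059, 0.998, 0.0, -0.001]
ft_force: [0.3, 8.6, -19.3]
grip_width: 0.0267
gripper_force: 30.0
t 20.8 fixture xy mm [-114.5    0.4] z 69.0 toolx yaw 3.023451114151844 zaxis [-0.002  0.    -1.   ] w 0.0267 F [  0.3   8.6 -19.3] q [-0.45  0.41 -0.31  2.01  0.18  0.75  0.59]
```

```bash
python3 -m crank '[0,0,0,0,0,1,0.05, 0,0,0,0,0,1,0.05, 0,0,0,0,0,1,0.05, 0,0,0,0,0,1,0.05, 0,0,0,0,0,-30,0.05, 0,0,0,0,0,-80,0.05, 0,0,0,-30,0,-130,0.05, 0,0,0,-50,0,-140,0.05, 0,0,0,-50,0,-140,0.05, 0,0,0,-50,0,-140,0.05]'; python3 f.py;python3 - <<'E'
from h import *
p=viewer.camera_params("wrist");im=viewer.snapshot("wrist")
from f import F0,FY
for n,k in(("up",(-114,75)),("down",(-125,29))):
    c=F0+k[0]/1e3*np.array([np.cos(FY),np.sin(FY)]);print(n,w2pix(p,[*c,k[1]/1e3]))
s=viewer.snapshot("side")[150:310,240:400]
cv2.imwrite("pics/w6.png",np.hstack([cv2.resize(im[0:400,100:480],(380,400)),cv2.resize(s,(400,400))]))
E
```

```text
clock: 22.05
ee_pos: [0.5003, 0.2934, 0.2091]
tcp_rot: [0.059, 0.998, -0.0, -0.001]
ft_force: [0.3, -0.2, -0.1]
grip_width: 0.0447
gripper_force: 0.0
t 22.05 fixture xy mm [-64.3  -0.1] z 209.1 toolx yaw 3.023152883681 zaxis [-0.001 -0.001 -1.   ] w 0.0447 F [ 0.3 -0.2 -0.1] q [-0.38  0.3  -0.32  1.81  0.1   1.05  0.72]
up [321.90496374 139.00530232]
down [321.94971639 124.66502422]
```

View pics/w6.png

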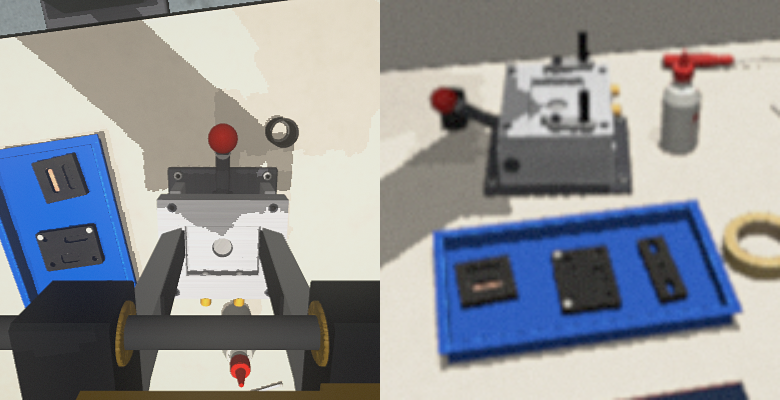

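The pictures show the knob at (323,138) against (322,139) expected for fully up. The rod is down, the clamp posts are at the back, and the plate is flat in the tray between the bases.

```bash
python3 -c "
from workcell import r
print(r.sign_off())"
```

```text
the job is handed in; nothing more can be done
None
```

The job is handed in at about 22 s of the 69 s allowed: the plate lies flat in the tray between the two bases, the lever is fully up and both clamps are open. I checked this by camera; the hand-in returned no verdict.

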